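Unlock the spice carousel and bring the salt to the front

TASK

Turn the spice carousel's lock knob from one pip (locked) to two pips (free to turn), never on to three pips (that releases the disc for cleaning). Only then turn the carousel, by its top grip, until the salt shaker - the shorter jar with the round domed top - stands squarely at the arrow on the base, and finish holding the carousel still there: the program ends with the gripper still gripping it. Do not disturb the things round about.

Things in the scene. Friction and masses are not known exactly. Their poses are not given: they have to be found in the camera images.
- rack_base: Fixed white base: round foot 200 mm across, 12 high; origin on the carousel's upright axis at table height. Its -x is the front, where a tab with a dark raised arrow head lies 105 to 125 mm from the axis. A tongue leads to a round pillar 88 mm across, 55 high, axis at x -20, y -175 mm in this frame, carrying the lock knob. Turned up to 0.35 rad either way from facing the robot.
- front_place (a point): Point on the disc's top, fixed in the base frame at x -58 mm, y 0, z 26 mm: here is the centre of a jar's underside when that jar stands squarely at the arrow.
- carousel: Wooden disc, 184 mm across, on the base's axis; origin on the axis, 16 mm above the table. Jars stand fixed in cups 58 mm from the axis: salt shaker at its -x, spice jars (45 mm across, 106 high, tops 132 mm above the table) at -y, +x, +y. Turns without stops, with little friction; at one pip a rubber brake shoe presses on its rim, at two pips it is clear.
- carousel_grip (a point): Centre of the wooden grip bar on the carousel's post, on the axis, 165 mm above the table: bar 62 mm long along the disc's x (one end over the salt shaker), 14 mm thick along the disc's y, 32 mm high (149 to 181 mm above the table). Pinch it across its 14 mm from above. Axes are those of the disc.
- salt_shaker: Salt shaker, 44 mm across, 90 mm high, with a domed top 34 mm across, fixed in its cup on the disc; origin at the centre of its underside, 26 mm above the table.
- knob (a joint): Angle of the lock knob in rad, growing clockwise seen from above. Three detents: 0 = one pip (locked, the start), 1.05 = two pips (free to turn), 2.09 = three pips (disc released). A detent (peak about 0.15 N m) draws it into the nearest one; stops at -0.12 and 2.22.
- knob_grip (a point): On the knob's axis, 84 mm above the table. Dark bar 46 mm long, 13 thick, 65 to 95 mm above the table, on a skirt 52 mm across. Its pointer end: at one pip 60 degrees counter-clockwise (from above) of the base's front direction (-x); at two pips straight to the front; at three pips 60 degrees clockwise of it. Raised pips on the pillar mark these. Axes equal the base's at joint value 0.
- knob_tip (a point): End of the white pointer at the foot of the knob's bar, 29 mm from the knob's axis, 63 mm above the table.
- water_glass: Drinking glass, 76 mm across, 86 mm high, bystander; origin at the centre of its underside.
- espresso_cup: Espresso cup, 63 x 91 x 49 mm, bystander; origin at its underside.
- remote: Remote control lying flat, 179 x 47 x 19 mm, bystander.

How it is judged:
By the outcome, as a careful person would: the job done as asked, in the order asked, and still so for the second after the job is handed in, while the arm keeps its last pose, push and grip.
It also fails if it takes over 72 s, if anything falls off the work surface, if the arm or the gripper's body presses on something with over 40 N, if the wrist force passes 120 N, or if a joint passes its speed limit or range.

ROBOT

A 7-joint arm with a two-finger parallel gripper is mounted at the origin on a cart in front of the work surface, level with it; the furniture and walls round the work are solid. World frame = base frame: x ahead of the robot, y to its left, z up, the work surface at z = 0. Lengths are in m, angles in degrees, forces in N, time in s.
With the tool pointing down it reaches from about 0.4 to 0.9 m from the base axis. Payload 5.6 kg.
Tool frame: the origin (TCP) lies on the centre line of the jaws, within the pads' length; the fingertips stand 22 mm ahead of it and the grasp point (between the pads) lies 3 mm ahead of it; z points along the fingers, y is the line along which they close (so a half turn about z gives the same grasp; the last joint's range is limited). The gripper opens to 92 mm and grips with 3 to 60 N. Pads are 20 mm wide; open, the fingers measure 128 mm over their backs; the gripper's body (75 mm by 189 mm) begins 69 mm behind the grasp point.
Start: joints at [66.005, 26.786, -0.665, 91.828, 0.344, 61.387, -3.226], TCP at [0.239, -0.605, 0.237] pointing down, gripper open.
Joint ranges: [-144.91, 144.91], [-17.63, 115.5], [-89.93, 88.59], [15.96, 139.68], [-74.01, 254.01], [8.47, 105.57], [-167.45, 167.45]. Speed limits (degrees/s): [147.25, 147.25, 180, 180, 180, 180, 180].

INTERFACE

Orientations are given as a 3x3 rotation matrix whose columns are the frame's x, y, z axes.
In Python, from bench import get_obs, read_camera, order, finder gives the robot as it stands. The module is installed in compiled form; this text tells all that it offers.
- The arm moves only by the shell command python3 -m handwheel 'ROWS' [FORCE]. ROWS is a JSON object of lists of equal length, an entry for each row: "linear": the shift along the tool's x, y, z in m, a list of three; "spin": the turn about the tool's z in rad; "grip": the finger opening in m, from 0 to 0.0919. A call has 1 to 8 rows; each row shifts and turns the commanded pose from where the row before left it, along the tool's axes as they then stand; what a row does not reach is not made up. A row lasts 1/8 s, in which the tool goes at most 62.5 mm and 10.7 degrees, less where a joint would pass 70% of its speed; a pose out of reach is approached as far as the arm can. A call with a gripper value outside its range is refused whole. The fingers move at their own pace and stop on an object; FORCE is the grip in N (left out, the last holds). Time passes only in rows, so rows that do not move let the fingers close. It gives the time, the measured TCP pose, the force, the opening and the grip force at its end, in the units of the state.
- get_obs(): the state, without advancing time (a new reading comes with each control period).
- read_camera(name): name is "scene" or "top" or "wrist"; returns a dict with "frame" (420x560x3 uint8, red, green, blue), "camera_matrix" (3x3 intrinsics, pixels), "world_to_cam" (4x4, takes a point from world to camera coordinates). Camera axes: x right, y up, looking along -z (the intrinsics and any distortion apply to the point x, -y, -z); pixel columns grow to the right and rows downward; lengths in m; the calibration is good to about 2 mm. The wrist camera is an equidistant fisheye: a pixel r from the principal point sees the ray r / f radians off the axis. A picture is of the moment at which its call begins. There is no depth.
- order.sign_off(): hands the job in; it is judged then, once.
Trained networks look in the newest picture that a camera, given by its name, has taken for a name from the list of things; names that differ only in an ending like _2 or _b are one class to them, and where a whole thing is asked for, a point or a joint stands for the part that bears it (a point fixed in the world has none). Each returns a list of dicts, best first, with "p" (0 to 1); they miss things now and then, are a little off and sometimes report something else, mostly with a low value. They report only what shows in the picture. A call takes as long as a camera call.
- finder.silhouettes(camera, thing): "pixels" (420x560 bool, what is visible of it) and "centre" ([row, column] in pixels, amid what is visible of it).
The state is a dict: "t": time; "joint_pos": joint angles; "qd": joint speeds; "joint_efforts": joint torques, N m; "ee_pos": TCP position; "ee_rot": TCP orientation; "ft_force": force on the tool from outside, world axes, zero at the start; "ft_torque": the same for the moment, N m; "finger_gap": finger opening in m; "grip_force": force on a finger pad.
Only numpy, scipy, OpenCV 4.12 (cv2) and the standard library are available. Lean on these libraries where they do the work, as an engineer would, in place of code of your own. Each camera call takes 0.05 s, during which the arm holds its last target. There are 200 camera calls.

## Working session

There is one attempt and no reset: what is moved stays moved. The work goes in short steps, Python scripts to look and compute and a shell command to move; the robot and the scene stay as the last step left them, time stands still between calls to the robot, and variables do not carry over. Pictures are saved under pics/ and viewed, at most 10 in all, crops included, and the job is handed in when it is done.

```bash
mkdir -p pics; cat > h.py <<'E'
import numpy as np,cv2
from bench import get_obs, read_camera, order, finder
def ray(cam,px):  # px=(row,col), pinhole
    K=cam["camera_matrix"];W=cam["world_to_cam"];R=W[:3,:3];c=-R.T@W[:3,3]
    d=np.array([(px[1]-K[0,2])/K[0,0],-(px[0]-K[1,2])/K[1,1],-1.0])
    return c,R.T@d
def rayfish(cam,px):
    K=cam["camera_matrix"];W=cam["world_to_cam"];R=W[:3,:3];c=-R.T@W[:3,3]
    u=(px[1]-K[0,2])/K[0,0];v=(px[0]-K[1,2])/K[1,1];r=np.hypot(u,v)+1e-12
    d=np.array([np.sin(r)*u/r,-np.sin(r)*v/r,-np.cos(r)])
    return c,R.T@d
def atz(cr,z):
    c,d=cr; return c+d*(z-c[2])/d[2]
def proj(cam,p):
    W=cam["world_to_cam"];K=cam["camera_matrix"];q=W[:3,:3]@np.asarray(p)+W[:3,3]
    return np.array([K[1,2]+K[1,1]*(-q[1]/-q[2]),K[0,2]+K[0,0]*(q[0]/-q[2])])
def save(cam,name): cv2.imwrite(name,cam["frame"][:,:,::-1])
E
python3 - <<'E'
from h import *
o=get_obs();print(o["ee_pos"],np.round(o["ee_rot"],3),o["finger_gap"],o["t"])
for n in("scene","top"):
    c=read_camera(n);save(c,f"pics/{n}0.png");print(n,c["camera_matrix"].round(1).tolist(),c["world_to_cam"].round(3).tolist())
    for t in("rack_base","carousel","carousel_grip","salt_shaker","knob","knob_tip","water_glass","espresso_cup","remote"):
        print(t,[(round(float(d["p"]),2),np.round(d["centre"],1).tolist(),int(d["pixels"].sum())) for d in finder.silhouettes(n,t)[:2]])
E
```

```text
[ 0.23826071 -0.60418331  0.23564041] [[ 0.93   0.367 -0.001]
 [ 0.367 -0.93   0.002]
 [-0.    -0.002 -1.   ]] 0.09189160576918547 0.0
scene [[496.0, 0.0, 282.3], [0.0, 496.0, 209.1], [0.0, 0.0, 1.0]] [[-0.172, -0.985, -0.012, 0.068], [0.523, -0.102, 0.846, -0.374], [-0.835, 0.139, 0.533, -1.148], [0.0, 0.0, 0.0, 1.0]]
rack_base [(0.61, [226.0, 259.7], 2716)]
carousel [(0.64, [221.9, 264.6], 2416)]
carousel_grip [(0.96, [224.8, 263.3], 2379)]
salt_shaker [(0.63, [217.1, 283.0], 281), (0.3, [222.6, 261.5], 2399)]
knob [(0.52, [220.3, 259.6], 2389)]
knob_tip []
water_glass [(0.86, [266.8, 186.4], 962)]
espresso_cup []
remote [(0.79, [233.4, 176.9], 434)]
top [[439.5, 0.0, 286.1], [0.0, 439.5, 204.2], [0.0, 0.0, 1.0]] [[0.005, -1.0, 0.012, -0.021], [0.997, 0.006, 0.079, -0.513], [-0.079, 0.012, 0.997, -1.318], [0.0, 0.0, 0.0, 1.0]]
rack_base [(0.93, [198.3, 277.4], 4210)]
carousel [(0.97, [190.8, 271.7], 2864)]
carousel_grip [(0.62, [185.3, 271.2], 2791), (0.26, [174.3, 182.9], 931)]
salt_shaker [(0.46, [193.0, 284.3], 156)]
knob [(0.69, [214.1, 324.4], 226)]
knob_tip [(0.79, [212.0, 323.5], 240)]
water_glass [(0.57, [244.7, 181.0], 664), (0.44, [212.5, 324.6], 227)]
espresso_cup [(0.7, [255.7, 390.8], 397), (0.53, [189.3, 271.8], 2806)]
remote [(0.85, [177.6, 184.1], 876)]
```

```bash
python3 - <<'E'
import cv2
a=cv2.imread("pics/top0.png")[120:300,140:420];cv2.imwrite("pics/top0c.png",cv2.resize(a,(800,514),interpolation=cv2.INTER_CUBIC))
a=cv2.imread("pics/scene0.png")[130:330,150:420];cv2.imwrite("pics/scene0c.png",cv2.resize(a,(800,593),interpolation=cv2.INTER_CUBIC))
E
```

```text
(no output)
```

View pics/top0c.png

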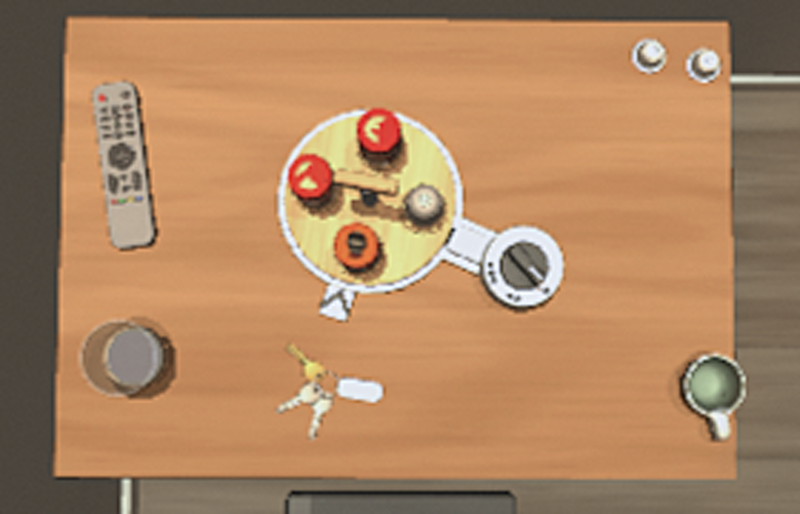

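View pics/scene0c.png

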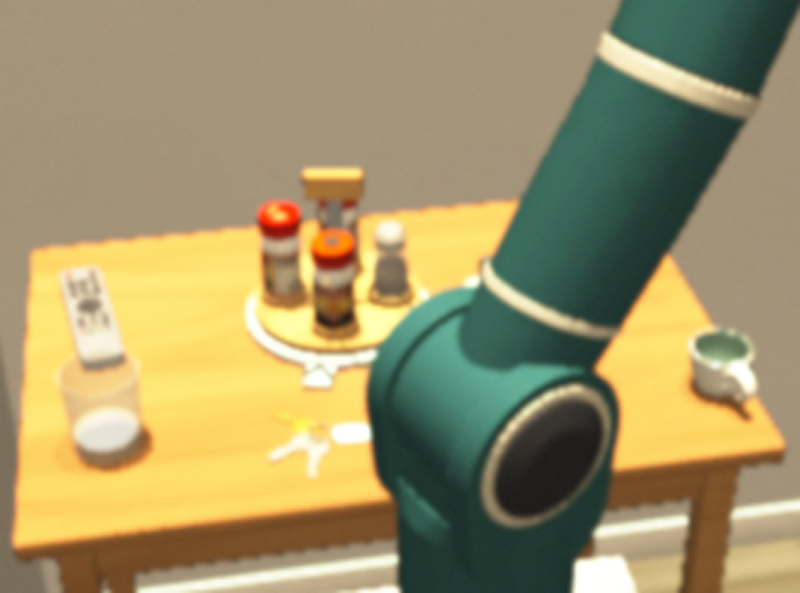

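The top view crop shows the disc centre at about (370,202), the salt shaker to its right at (426,203), and the arrow at (337,300). The knob is at (522,267) with its bar pointing lower right. The scene view shows the same layout, partly hidden by the arm. Next I'll fit the poses.

```bash
python3 - <<'E'
from h import *
from scipy.optimize import least_squares
cam=read_camera("top")
s=800/280
P=lambda x,y:np.array([120+y/s,140+x/s])
obs=[([0,0,.012],P(370.5,201.5)),([-.125,0,.008],P(335,316)),([-.02,-.175,.055],P(522.5,267.5))]
def T(q,p):
    c,sn=np.cos(q[2]),np.sin(q[2]);return np.array([q[0]+c*p[0]-sn*p[1],q[1]+sn*p[0]+c*p[1],p[2]])
r=least_squares(lambda q:np.concatenate([proj(cam,T(q,p))-o for p,o in obs]),[.5,0,0])
q=r.x;print("base",q,np.degrees(q[2]),r.fun.round(2));
k=T(q,[-.02,-.175,.084]);print("knob",k)
sa=atz(ray(cam,P(425,203)),.105);v=sa[:2]-q[:2];print("salt",sa,np.hypot(*v),"dir deg",np.degrees(np.arctan2(v[1],v[0])),"front dir",np.degrees(q[2])+180)
for a in(P(334,178),P(397,186),P(365,182)):print("bar",atz(ray(cam,a),.181))
o=get_obs();print(o["t"],o["ee_pos"]);R=o["ee_rot"];print("yaw tool x",np.degrees(np.arctan2(R[1,0],R[0,0])))
pt=np.degrees(q[2])+180+60;print("pointer dir",pt, "shift tool to knob",R.T@(k-o["ee_pos"]))
E
```

```text
base [ 0.55369143  0.03290607 -0.29892536] -17.127161459477456 [ 0.6  -0.27 -0.54 -0.16 -0.05  0.42]
knob [ 0.48304202 -0.12844343  0.084     ]
salt [ 0.54406033 -0.02487829  0.105     ] 0.0585814847528431 dir deg -99.46268733877075 front dir 162.87283854052254
bar [0.55884219 0.06214265 0.181     ]
bar [0.55163271 0.0028555  0.181     ]
bar [0.55523471 0.03297052 0.181     ]
1.05 [ 0.23852632 -0.60466032  0.23661384]
yaw tool x 21.527692337152814
pointer dir 222.87283854052254 shift tool to knob [ 0.40220863 -0.35327645  0.15259556]
```

```bash
python3 -m handwheel '{"linear":[[0.04,-0.0353,0],[0.04,-0.0353,0],[0.04,-0.0353,0],[0.04,-0.0353,0],[0.04,-0.0353,0],[0.04,-0.0353,0],[0.04,-0.0353,0],[0.04,-0.0353,0]],"spin":[0,0,0,0,0,0,0,0],"grip":[0.06,0.06,0.06,0.06,0.06,0.06,0.06,0.06]}'
python3 -m handwheel '{"linear":[[0.04,-0.0353,0],[0.04,-0.0353,0],[0,0,0.03],[0,0,0.03],[0,0,0],[0,0,0],[0,0,0]],"spin":[0,0,-0.125,-0.125,-0.125,0,0],"grip":[0.06,0.06,0.06,0.06,0.06,0.06,0.06]}'
python3 - <<'E'
from h import *
c=read_camera("wrist");save(c,"pics/w1.png");o=get_obs();R=o["ee_rot"]
print(o["t"],o["ee_pos"],np.degrees(np.arctan2(R[1,0],R[0,0])),o["joint_pos"].round(1) if hasattr(o["joint_pos"],"round") else o["joint_pos"])
E
```

```text
t: 2.05
ee_pos: [0.4333, -0.223, 0.2369]
ee_rot: [[0.93, 0.367, 0.001], [0.367, -0.93, -0.001], [0.0, 0.001, -1.0]]
ft_force: [0.9, -0.7, -0.6]
finger_gap: 0.06
grip_force: 0.0
t: 2.92
ee_pos: [0.4814, -0.1297, 0.177]
ee_rot: [[0.733, 0.68, 0.001], [0.68, -0.733, -0.0], [0.0, 0.001, -1.0]]
ft_force: [0.3, -0.5, -0.0]
finger_gap: 0.0597
grip_force: 0.0
2.975 [ 0.48140197 -0.12969986  0.17706801] 42.90800742395031 [ 28.2  18.3 -19.9 114.8   8.3  48.1 -43.4]
```

View pics/w1.png

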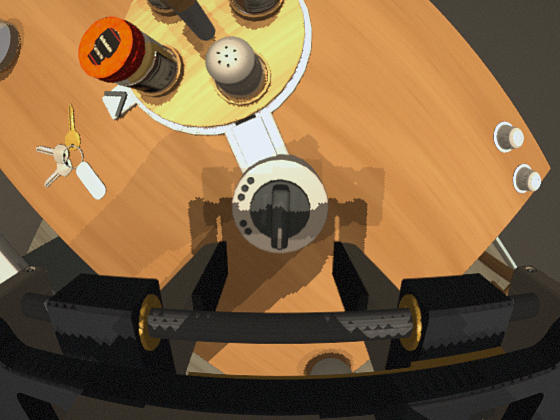

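The wrist view shows the knob centred near (280,215). Its bar is almost vertical, from (282,186) to (278,250), and lies between the fingers. I'll compute the offset.

```bash
python3 - <<'E'
from h import *
c=read_camera("wrist");o=get_obs();R=o["ee_rot"]
f=lambda r,cl,z:atz(rayfish(c,(r,cl)),z)
a,b=f(186,282,.095),f(250,278.5,.095);m=f(206,280.5,.055)
print("bar ends",a,b,np.hypot(*(a-b)[:2]),np.degrees(np.arctan2(*(a-b)[1::-1])))
print("pillar",m)
for d in finder.silhouettes("wrist","knob")[:2]:
    print(d["p"],d["centre"],f(*d["centre"],.08),d["pixels"].sum())
print("shift bar",R.T@((a+b)/2-o["ee_pos"]), "shift fit",R.T@(np.array([.48304,-.12844,.095])-o["ee_pos"]))
E
```

```text
bar ends [ 0.50558497 -0.11023113  0.095     ] [ 0.46802586 -0.14165985  0.095     ] 0.04897398211627599 39.92192751110671
pillar [ 0.48731125 -0.12596268  0.055     ]
0.89 [208.2, 279.3] [ 0.48960973 -0.12243028  0.08      ] 3023
shift bar [0.00649818 0.00086765 0.08204611] shift fit [0.00204213 0.00012972 0.08204369]
```

```bash
python3 -m handwheel '{"linear":[[0.004,0.0005,0.03],[0,0,0.03],[0,0,0.02],[0,0,0.008],[0,0,0],[0,0,0],[0,0,0],[0,0,0]],"spin":[0.02,0.015,0,0,0,0,0,0],"grip":[0.06,0.06,0.06,0.06,0.06,0.0,0.0,0.0]}' 40
python3 -m handwheel '{"linear":[[0,0,0],[0,0,0]],"spin":[0,0],"grip":[0,0]}'
```

```text
t: 4.08
ee_pos: [0.4847, -0.1273, 0.0891]
ee_rot: [[0.755, 0.656, 0.001], [0.656, -0.755, -0.0], [0.0, 0.001, -1.0]]
ft_force: [0.2, 0.4, -0.5]
finger_gap: 0.0325
grip_force: 0.0
t: 4.32
ee_pos: [0.4844, -0.1271, 0.0886]
ee_rot: [[0.755, 0.656, 0.0], [0.656, -0.755, -0.0], [0.0, 0.0, -1.0]]
ft_force: [-0.2, 0.7, 1.8]
finger_gap: 0.0127
grip_force: 40.0
```

```bash
python3 -m handwheel '{"linear":[[0,0,0],[0,0,0],[0,0,0],[0,0,0],[0,0,0],[0,0,0],[0,0,0],[0,0,0]],"spin":[0.13,0.13,0.13,0.13,0.13,0.13,0.13,0.11],"grip":[0,0,0,0,0,0,0,0]}' 40
python3 -m handwheel '{"linear":[[0,0,0],[0,0,0],[0,0,0]],"spin":[0,0,0],"grip":[0,0,0]}'
python3 -c "
from h import *
o=get_obs();print(o['ft_torque'],o['ft_force'],o['joint_pos'])"
```

```text
t: 5.32
ee_pos: [0.4841, -0.1262, 0.0886]
ee_rot: [[0.953, -0.303, -0.001], [-0.303, -0.953, 0.001], [-0.001, -0.001, -1.0]]
ft_force: [-1.8, 2.2, 1.8]
finger_gap: 0.0129
grip_force: 40.0
t: 5.7
ee_pos: [0.4841, -0.1262, 0.0886]
ee_rot: [[0.955, -0.298, -0.001], [-0.298, -0.955, 0.001], [-0.001, -0.001, -1.0]]
ft_force: [-2.5, 4.7, 4.6]
finger_gap: 0.0128
grip_force: 40.0
[ 1.26471296  0.45072435 -0.05117958] [-2.48321902  4.71813828  4.64026394] [ 13.28021102  25.1482987   -2.97279598 118.58139245   2.03800163
  36.36702962 -98.39272458]
```

```bash
python3 -m handwheel '{"linear":[[0,0,0],[0,0,0],[0,0,0],[0,0,-0.03],[0,0,-0.04],[0,0,-0.05],[0,0,-0.04],[0,0,0]],"spin":[0,0,0,0,0,0,0,0],"grip":[0.05,0.05,0.05,0.05,0.05,0.06,0.06,0.06]}' 
python3 - <<'E'
from h import *
c=read_camera("wrist");save(c,"pics/w2.png");o=get_obs();print(o["ee_pos"],o["t"])
E
```

```text
t: 6.7
ee_pos: [0.4862, -0.1279, 0.2518]
ee_rot: [[0.954, -0.3, 0.007], [-0.3, -0.954, -0.002], [0.007, -0.0, -1.0]]
ft_force: [0.3, -0.7, -0.7]
finger_gap: 0.0599
grip_force: 0.0
[ 0.48493428 -0.12757584  0.24970877] 6.75
```

View pics/w2.png

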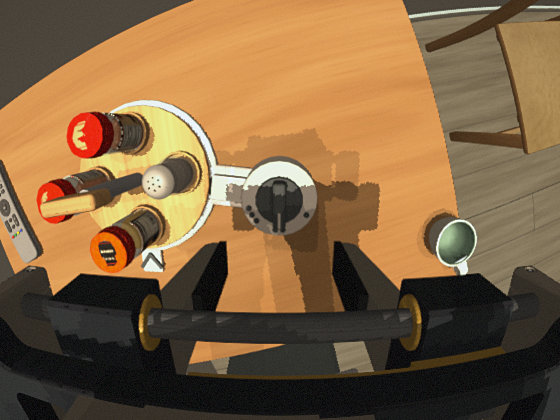

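The knob bar now runs straight to the base's front, from (281,180) to (278,230). The single pip shows uncovered at (306,215) and the three pips at (250,215), so it sits at two pips. Next I'll go over the carousel grip.

```bash
python3 -m handwheel '{"linear":[[0.0044,-0.0438,0],[0.0044,-0.0438,0],[0.0044,-0.0438,0],[0.0044,-0.0438,0],[0,0,0],[0,0,0],[0,0,0],[0,0,0]],"spin":[0,0,0,0,-0.173,-0.173,-0.173,-0.173],"grip":[0.06,0.06,0.06,0.06,0.06,0.06,0.06,0.06]}' 
python3 -m handwheel '{"linear":[[0,0,0],[0,0,0],[0,0,0],[0,0,0],[0,0,0],[0,0,0],[0,0,0],[0,0,0]],"spin":[-0.173,-0.173,-0.173,-0.173,-0.173,-0.173,0,0],"grip":[0.06,0.06,0.06,0.06,0.06,0.06,0.06,0.06]}' 
python3 - <<'E'
from h import *
c=read_camera("wrist");save(c,"pics/w3.png");o=get_obs();R=o["ee_rot"];print(o["ee_pos"],o["t"],np.degrees(np.arctan2(R[1,0],R[0,0])),o["joint_pos"])
E
```

```text
t: 7.75
ee_pos: [0.5527, 0.0346, 0.2465]
ee_rot: [[0.924, 0.384, -0.003], [0.384, -0.924, -0.0], [-0.003, -0.001, -1.0]]
ft_force: [0.0, -1.1, -1.0]
finger_gap: 0.0599
grip_force: 0.0
t: 8.75
ee_pos: [0.5532, 0.0345, 0.2476]
ee_rot: [[0.148, 0.989, -0.002], [0.989, -0.148, 0.0], [-0.0, -0.002, -1.0]]
ft_force: [0.1, 0.5, -0.7]
finger_gap: 0.0603
grip_force: 0.0
[0.55335534 0.03462009 0.24787941] 8.8 81.55244135347834 [ 13.77840971  19.39098364 -25.58364917 103.37135171   9.57116045
  59.43271273 -23.88400937]
```

View pics/w3.png

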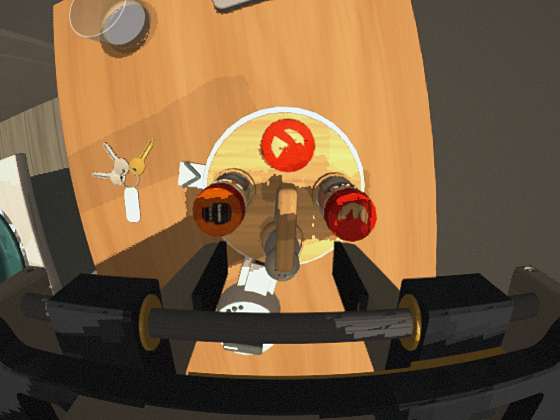

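The grip bar's top runs from (287,187) to (285,278), with the salt shaker under its near end at (283,265).

```bash
python3 - <<'E'
from h import *
c=read_camera("wrist");o=get_obs();R=o["ee_rot"]
f=lambda r,cl,z:atz(rayfish(c,(r,cl)),z)
a,b=f(187,287,.181),f(279,286,.181)
print(a,b,np.hypot(*(a-b)[:2]),np.degrees(np.arctan2(*(a-b)[1::-1])),"shift",R.T@((a+b)/2-o["ee_pos"]))
d=f(*[185,285],.014);print("disc",d)
im=cv2.cvtColor(c["frame"],cv2.COLOR_RGB2HSV)[180:290,255:320]
print([im[30,k].tolist() for k in range(10,50,2)]);print([im[85,k].tolist() for k in range(10,50,2)])
E
```

```text
[0.56344419 0.06595704 0.181     ] [ 0.55320645 -0.00111132  0.181     ] 0.0678452386674899 81.3210032272914 shift [-0.00148916  0.00520304  0.06708138]
disc [0.56074354 0.03952725 0.014     ]
[[15, 148, 131], [16, 148, 133], [16, 153, 130], [17, 155, 130], [16, 158, 132], [18, 58, 66], [16, 144, 78], [16, 153, 180], [16, 148, 215], [15, 154, 222], [16, 150, 220], [16, 153, 218], [16, 145, 224], [18, 145, 236], [17, 145, 237], [16, 156, 217], [16, 151, 127], [16, 148, 134], [16, 149, 135], [16, 148, 136]]
[[18, 52, 73], [17, 55, 93], [20, 61, 100], [20, 59, 103], [18, 53, 111], [17, 143, 96], [16, 149, 120], [16, 150, 129], [16, 145, 135], [16, 156, 129], [15, 151, 127], [15, 146, 133], [16, 149, 135], [16, 146, 133], [16, 138, 94], [21, 51, 95], [16, 47, 92], [15, 141, 156], [15, 168, 221], [14, 166, 218]]
```

```bash
python3 -m handwheel '{"linear":[[-0.001,0.003,0.03],[0,0,0.03],[0,0,0.02],[0,0,0],[0,0,0],[0,0,0],[0,0,0],[0,0,0]],"spin":[0,0,0,0,0,0,0,0],"grip":[0.06,0.06,0.06,0.06,0.0,0.0,0.0,0.0]}' 25
python3 -m handwheel '{"linear":[[0,0,0],[0,0,0]],"spin":[0,0],"grip":[0,0]}'
python3 - <<'E'
from h import *
o=get_obs();R=o["ee_rot"];print(o["ee_pos"],o["t"],np.degrees(np.arctan2(R[1,0],R[0,0])),o["ft_force"],o["ft_torque"])
E
```

```text
t: 9.85
ee_pos: [0.5566, 0.0333, 0.169]
ee_rot: [[0.145, 0.989, 0.001], [0.989, -0.145, -0.0], [-0.0, 0.001, -1.0]]
ft_force: [0.3, -1.3, -0.3]
finger_gap: 0.0223
grip_force: 0.0
t: 10.1
ee_pos: [0.5572, 0.0332, 0.1691]
ee_rot: [[0.145, 0.989, 0.002], [0.989, -0.145, 0.0], [0.0, 0.002, -1.0]]
ft_force: [1.7, -1.8, 2.7]
finger_gap: 0.0142
grip_force: 55.9
[0.55720539 0.03320832 0.1690761 ] 10.1 81.66774445821888 [ 1.68588486 -1.75715853  2.67611548] [-0.04683441 -0.31277952 -0.00207144]
```

```bash
python3 -m handwheel '{"linear":[[0,0,0],[0,0,0],[0,0,0],[0,0,0],[0,0,0],[0,0,0],[0,0,0],[0,0,0]],"spin":[0.05,0.1,0.11,0.11,0.11,0.11,0.11,0.1],"grip":[0,0,0,0,0,0,0,0]}' 25
python3 - <<'E'
from h import *
o=get_obs();R=o["ee_rot"];print(o["ee_pos"],o["t"],np.degrees(np.arctan2(R[1,0],R[0,0])),o["ft_force"],o["ft_torque"])
E
```

```text
t: 11.1
ee_pos: [0.5565, 0.0336, 0.1691]
ee_rot: [[0.812, 0.583, 0.0], [0.583, -0.812, 0.0], [0.0, -0.0, -1.0]]
ft_force: [-0.6, -0.2, 3.3]
finger_gap: 0.0138
grip_force: 56.0
[0.55652315 0.03364717 0.16906868] 11.1 35.676270108576965 [-0.60158971 -0.23536335  3.26899208] [0.12986598 0.04145027 0.06039611]
```

```bash
python3 -m handwheel '{"linear":[[0,0,0],[0,0,0],[0,0,0],[0,0,0],[0,0,0],[0,0,0],[0,0,0],[0,0,0]],"spin":[0.11,0.12,0.12,0.13,0.13,0.12,0.11,0.08],"grip":[0,0,0,0,0,0,0,0]}' 25
python3 -m handwheel '{"linear":[[0,0,0],[0,0,0],[0,0,0]],"spin":[0,0,0],"grip":[0,0,0]}'
python3 - <<'E'
from h import *
o=get_obs();R=o["ee_rot"];print(o["ee_pos"],o["t"],np.degrees(np.arctan2(R[1,0],R[0,0])),o["ft_force"],o["ft_torque"])
for n in("top","scene","wrist"):
    c=read_camera(n);save(c,f"pics/{n}4.png")
    for t in("salt_shaker","knob"):print(n,t,[(round(float(d["p"]),2),np.round(d["centre"],1),d["pixels"].sum()) for d in finder.silhouettes(n,t)[:1]])
a=cv2.imread("pics/scene4.png")[130:330,150:420];b=cv2.imread("pics/top4.png")[140:260,220:360]
cv2.imwrite("pics/c4.png",np.hstack([cv2.resize(a,(400,296),interpolation=3),cv2.resize(b,(345,296),interpolation=3)]))
E
```

```text
t: 12.1
ee_pos: [0.5563, 0.0346, 0.1691]
ee_rot: [[0.957, -0.292, 0.0], [-0.292, -0.957, 0.001], [-0.0, -0.001, -1.0]]
ft_force: [-1.3, 2.6, 3.8]
finger_gap: 0.0138
grip_force: 56.0
t: 12.48
ee_pos: [0.5563, 0.0346, 0.169]
ee_rot: [[0.958, -0.287, -0.0], [-0.287, -0.958, 0.001], [-0.0, -0.001, -1.0]]
ft_force: [-1.8, 2.7, 6.3]
finger_gap: 0.014
grip_force: 56.1
[0.55634362 0.03455508 0.16902476] 12.475 -16.70406550087915 [-1.77150564  2.70019841  6.26819975] [ 0.6202085   0.23608329 -0.06401045]
top salt_shaker []
top knob [(0.59, array([212.5, 321.7]), np.int64(228))]
scene salt_shaker [(0.56, array([227.8, 261.4]), np.int64(331))]
scene knob [(0.63, array([223.7, 260.1]), np.int64(2773))]
wrist salt_shaker [(0.41, array([240.7, 469.2]), np.int64(2411))]
wrist knob [(0.62, array([243.5, 468.8]), np.int64(2440))]
```

View pics/wrist4.png

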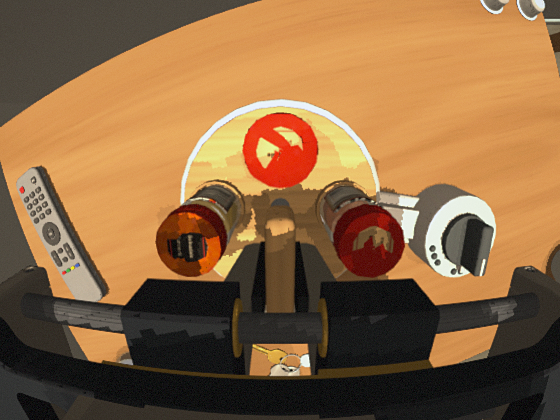

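View pics/c4.png

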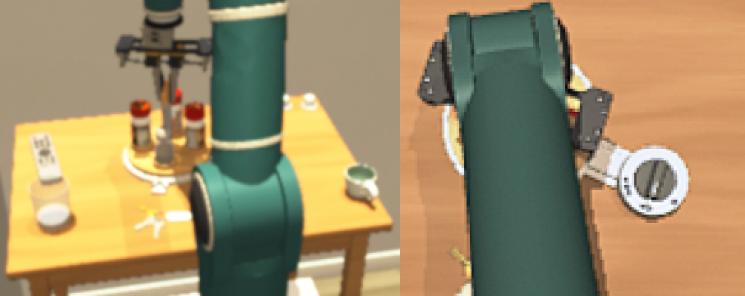

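The disc turned freely, with the salt shaker at the front by the arrow and the knob still at two pips. One check remains: the disc angle against the base angle.

```bash
python3 - <<'E'
from h import *
c=read_camera("wrist");hsv=cv2.cvtColor(c["frame"],cv2.COLOR_RGB2HSV)
f=lambda r,cl,z:atz(rayfish(c,(r,cl)),z)
m=(((hsv[...,0]<11)|(hsv[...,0]>172))&(hsv[...,1]>170)&(hsv[...,2]>70)).astype(np.uint8)
n,l,s,ce=cv2.connectedComponentsWithStats(m)
pts=[]
for i in np.argsort(-s[1:,4])[:4]+1:
    print(s[i],ce[i].round(1))
# caps by hand circles
a,b,d=f(241,192,.132),f(241,368,.132),f(150,280.5,.132)
print("caps",a,b,d);v=a-b;print("disc yaw from side caps",np.degrees(np.arctan2(v[1],v[0]))-90)
ax=(a+b)/2;v=d-ax;print("from rear",np.degrees(np.arctan2(v[1],v[0])),"axis",ax,np.hypot(*v[:2]))
t=read_camera("scene")
yaw=np.radians(-17.5);A=np.array([.557,.034,0])
for nm,r,z in(("salt dome",.058,.11),("salt foot",.058,.03),("arrow tip",.125,.01),("arrow back",.105,.01)):
    print(nm,[proj(t,A+[-r*np.cos(yaw+e),-r*np.sin(yaw+e),z]).round(1) for e in(-.05,0,.05)])
p=t["frame"][205:265,230:295][:,:,::-1];cv2.imwrite("pics/s5.png",cv2.resize(p,(650,600),interpolation=3))
E
```

```text
[ 242  113   76   75 3748] [280.9 150.7]
[ 336  204   69   74 3140] [369.  241.9]
[158 204  63  55 663] [198.4 221.3]
[175 262  29  15 125] [190.  270.5]
caps [0.57658106 0.08521763 0.132     ] [ 0.54531226 -0.01911765  0.132     ] [0.61334973 0.01704682 0.132     ]
disc yaw from side caps -16.68322760724915
from rear -16.98194664785027 axis [0.56094666 0.03304999 0.132     ] 0.05479217853163332
salt dome [array([216.9, 258.2]), array([217. , 259.2]), array([217. , 260.1])]
salt foot [array([238.4, 259.2]), array([238.5, 260.1]), array([238.6, 261.1])]
arrow tip [array([256.6, 254.6]), array([256.8, 256.6]), array([256.9, 258.7])]
arrow back [array([252.6, 256.1]), array([252.8, 257.8]), array([252.9, 259.5])]
```

View pics/s5.png

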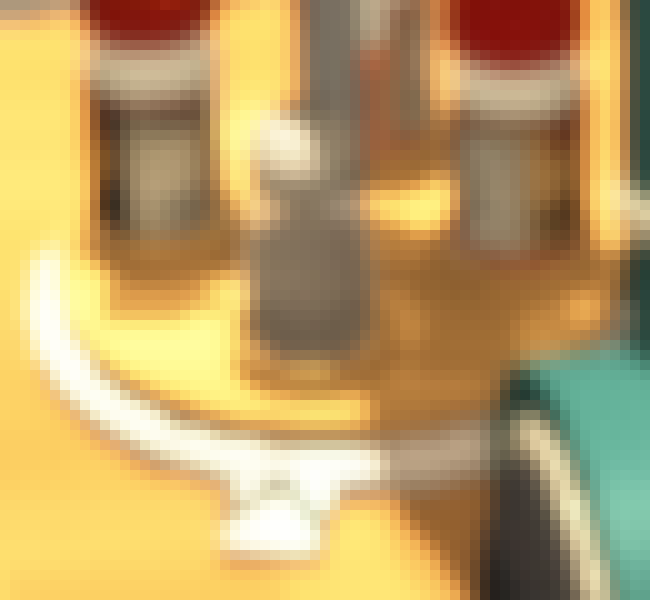

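Salt foot is at column 260.5 and the arrow at 257.3, as predicted for a base yaw of about -17.5°. The disc is at about -16.7°, so I'll trim it slightly clockwise and settle.

```bash
python3 -m handwheel '{"linear":[[0,0,0],[0,0,0],[0,0,0],[0,0,0],[0,0,0],[0,0,0]],"spin":[0.013,0,0,0,0,0],"grip":[0,0,0,0,0,0]}' 25
python3 -c "
from h import *
o=get_obs();R=o['ee_rot'];print(np.degrees(np.arctan2(R[1,0],R[0,0])),o['grip_force'],np.abs(o['qd']).max());print(order.sign_off())"
```

```text
t: 13.78
ee_pos: [0.5564, 0.0345, 0.1691]
ee_rot: [[0.954, -0.3, 0.0], [-0.3, -0.954, 0.001], [-0.0, -0.001, -1.0]]
ft_force: [-1.3, 2.6, 5.5]
finger_gap: 0.0139
grip_force: 56.1
-17.455845564854055 56.05979919433594 0.07640542527106728
the job is handed in; nothing more can be done
None
```

I turned the knob to two pips, then turned the carousel until the salt shaker stood at the arrow (within about 1° by my measurements), and handed the job in at about 14 s with the gripper still holding the grip.

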